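# Clamp the lid on the loaf tin

## Robot

A 6-joint arm with a two-finger parallel gripper is mounted at the origin on the work surface. World frame = base frame: x ahead of the robot, y to its left, z up, the work surface at z = 0. Lengths are in m, angles in rad, forces in N, time in s.
With the tool pointing down it reaches from about 0.25 to 0.775 m from the base axis. Payload 4 kg.
Tool frame: the origin (TCP) lies midway between the tips of the shut fingers; the grasp point (between the pads) lies 19 mm behind it (robot.grasp_offset is the distance from the TCP to the grasp point, in m); z points along the fingers, y is the direction in which the jaws open and shut (so a half turn about z gives the same grasp; the last joint's range is limited). The gripper opens to 94 mm and grips with 3 to 60 N. Pads are 16 mm wide; open, the fingers measure 119 mm over their backs; the gripper's body (75 mm by 177 mm) begins 78 mm behind the grasp point.
Start: joints at [-1.419, 0.087, 1.371, -0, 1.684, -0.103], TCP at [0.139, -0.532, 0.179] pointing down, gripper open.
Joint ranges: [-3.1, 3.1], [-0.76, 2.03], [0.27, 2.55], [-1.08, 4.22], [0.17, 2.65], [-2.57, 2.57]. Speed limits (rad/s): [2.79, 2.79, 3.14, 3.14, 3.14, 3.14].

## Interface

Orientations are given as [roll, pitch, yaw] about the fixed x, y, z axes, in that order (R = Rz(yaw) Ry(pitch) Rx(roll)).
In Python, from bench import status, viewer, order, robot gives the robot as it stands. The module is installed in compiled form; this text tells all that it offers.
- The arm moves only by the tool move_arm, never from a script. Its argument "targets" is a list of rows, each a list of 3 entries, a list of its own where there are three numbers: the shift along the tool's x, y, z in mm, then the turn, a rotation vector about the tool's x, y, z in degrees, then the opening, from -1 (shut) to 1 (fully open). A call has 1 to 20 rows; each row is the pose to reach, as a shift and turn from the pose commanded when the call began, along the tool's axes at that moment; what a row does not reach only later rows make up. A row lasts 1/8 s, in which the tool goes at most 62.5 mm and 10.7 degrees, less where a joint would pass 70% of its speed; a pose out of reach is approached as far as the arm can. A call with a gripper value outside its range is refused whole. The fingers move at their own pace and stop on an object; the grip force is fixed at half the most. Time passes only in rows, so rows that repeat a pose let the fingers close. It gives the time, the measured TCP pose, the force and the opening at its end, in the units of the state.
- status.get_obs(): the state, without advancing time (a new reading comes with each control period).
- viewer.snapshot(name): name is "side" or "top"; returns the picture (384x512x3 uint8, red, green, blue); there is no depth.
- viewer.camera_model(name): a dict with "K" (3x3 intrinsics, pixels), "xyz" and "attitude" of the camera in the world. Camera axes: x right, y up, looking along -z (the intrinsics and any distortion apply to the point x, -y, -z); pixel columns grow to the right and rows downward; lengths in m; the calibration is good to about 2 mm. A picture is of the moment at which its call begins. camera_model takes no time and is no camera call.
- order.close_job(): hands the job in, once; it reports no verdict.
The state is a dict: "time": time; "joint_positions": joint angles; "qvel": joint speeds; "joint_torque": joint torques, N m; "tool_pos": TCP position; "ee_rot": TCP orientation; "wrist_force": force on the tool from outside, world axes, zero at the start; "wrist_torque": the same for the moment, N m; "width": finger opening in m.
Only numpy, scipy, OpenCV 4.12 (cv2) and the standard library are available. Lean on these libraries where they do the work, as an engineer would, in place of code of your own. Each camera call takes 0.05 s, during which the arm holds its last target. There are 200 camera calls.

## Task

Clamp the lid down on the square loaf tin for baking: push the clamp strap round sideways until it lies right across the lid in its catch, and only then push the cam lever on the strap fully down. Everything is pushed, nothing is picked up: leave the lid in its place on the tin, leave the pastries and utensils around it undisturbed, and move clear at the end.

Things in the scene. Friction and masses are not known exactly. Their poses are not given: they have to be found in the camera images.
- carrier: aluminium base plate fixed to the counter, 235 x 150 x 12 mm, with a dark steel loaf tin, 115 mm square, fixed on it (tin top 112 mm above the counter). Origin under the tin's centre on the counter, z up. The strap's hinge post stands at x = -85 mm, the catch (a sideways C open to +y: shelf, roof, and an end stop on its -y side; top at 156 mm) at x = 75 to 97 mm, y = -30 to +12 mm. The strap lies over the carrier's x axis when closed and points about to +y when swung aside
- lid: loose flat aluminium lid, 124 mm square, on the tin. Origin at the centre of the underside of its 3 mm plate, which rests on the tin, so its top is 115 mm above the counter; 10 mm skirt with 2 mm play outside the tin
- strap (a joint): angle of the clamp strap about its upright post, rad: 0 = swung aside (strap points to the carrier's +y), pi/2 = closed, across the lid along the carrier's +x and against the stop (end of travel). It grows clockwise seen from above. Stiff (0.2 N m friction), stays where it is left; starts between 0.1 and 0.5
- strap_pivot (a point): on the strap's hinge axis at half the thickness of the strap, 142 mm above the counter. The strap is a flat level steel bar 24 mm wide and 10 mm thick (137 to 147 mm above the counter), 168 mm long from the hinge axis to its free end; its only parts lower than the bar are the foot and its guide at 85 mm from the axis
- strap_end (a point): middle of the free end of the strap, 168 mm from the hinge axis, 142 mm above the counter
- lever (a joint): angle of the cam lever above level, rad: 0 = fully down (end of travel, lever lying level above the strap and pointing to the hinge post), starts raised between 0.9 and 1.2, at most 1.35. Stiff (0.18 N m friction, about 2 to 3 N at its tip), stays where it is left; it lowers the foot as it goes down, and in the last 0.15 rad or so it clamps with some extra resistance
- lever_axis (a point): centre of the cam lever's level hinge pin, on the strap 85 mm from the strap's hinge axis, 165 mm above the counter. The pin lies across the strap
- lever_tip (a point): middle of the end of the lever, 82 mm from its pin; the lever is a paddle 8 mm thick (this point at half thickness), 20 mm wide, and 28 mm wide over its last 30 mm (black)
- foot: rubber pressure foot under the strap right below the cam lever, 30 mm across, 8 mm high; origin at the centre of its underside. 5 to 7 mm above lid height with the lever raised, pressed on the lid when the strap is closed and the lever is down
- doughnut_a: doughnut, 82 mm across, 32 mm high, on the tray. Not part of the job; origin at the centre of its underside
- doughnut_b: doughnut like doughnut_a, on the tray. Not part of the job; origin at the centre of its underside
- bun: round bun, 92 mm across, 50 mm high, on the tray. Not part of the job; origin at the centre of its underside
- cutter: steel ring pastry cutter, 60 mm across, 45 mm high, standing beside the carrier on its +y side, more or less under the sweep of the strap. Not part of the job; origin at the centre of its underside
- scraper: bench scraper lying flat, 110 x 95 mm, 20 mm high, beside the carrier on its -y side. Not part of the job; origin at the centre of its underside
- shaker: white jar with metal cap, 64 mm across, 120 mm high, to the near left. Not part of the job; origin at the centre of its underside
- bowl: steel mixing bowl, 170 mm across, 75 mm high, to the left. Not part of the job; origin at the centre of its underside
Mind the look-alikes: they are no part of the job. Of the things like the lid, leave any that is blue or purple; of the rest the larger one is meant.

How it is judged:
On the way, in this order (a step that is already met when the one before it is completed fails the run):
1. the strap is swung right across the lid, lever still raised (value of joint strap above 1.48 rad and value of joint lever above 0.5 rad), for 0.2 s.
2. the cam lever is pushed fully down (value of joint strap above 1.48 rad and value of joint lever below 0.1 rad), for 0.2 s.
At the end, for the whole second after the job is handed in: The strap is within 0.09 rad (5 degrees) of its closed stop, the cam lever is within 0.1 rad of fully down, both are still, the foot presses the lid with more than 3 N, and the lid sits on the tin within 6 mm of centre (all of step 2 and contact force between foot and lid above 3 N and x of lid in the frame of carrier between -0.006 and 0.006 m and y of lid in the frame of carrier between -0.006 and 0.006 m and height (world z) of lid between 0.108 and 0.116 m and velocity of joint strap between -0.05 and 0.05 rad/s and velocity of joint lever between -0.05 and 0.05 rad/s); the robot touches nothing.
It fails at once if the cam lever is pushed well down (below 0.5 rad) while the strap is not across the lid (value of joint lever below 0.5 rad and value of joint strap below 1.4 rad).
It fails at once if the lid is lifted more than 8 mm, or shifted more than 10 mm (height (world z) of lid above 0.12 m or distance of lid from where it was at the start of the episode above 0.01 m).
It fails at once if a doughnut, the bun, the cutter, scraper, shaker or bowl is moved more than 15 mm (distance of any of doughnut_a, doughnut_b, bun, cutter, scraper, shaker, bowl from where it was at the start of the episode above 0.015 m).
It also fails if it takes over 51 s, if anything falls off the work surface, if the arm or the gripper's body presses on something with over 40 N, if the wrist force passes 120 N, or if a joint passes its speed limit or range.

## Working session

There is one attempt and no reset: what is moved stays moved. The work goes in short steps, Python scripts to look and compute and a tool call to move; the robot and the scene stay as the last step left them, time stands still between calls to the robot, and variables do not carry over. Pictures are saved under pics/ and viewed, about 8 in all and at most 12, crops included, and the job is handed in when it is done.

Besides the shell and the picture viewer there is one more tool, called after ">>>" as a command line: name --argument value ..., lists and objects as JSON in quotes. move_arm: Moves the arm, as the interface text tells. Its arguments: {"type":"object","properties":{"targets":{"type":"array"}},"required":["targets"]}

```bash
mkdir -p pics; python3 - <<'E'
from bench import status, viewer
import cv2,numpy as np
for n in("top","side"):
    im=viewer.snapshot(n); cv2.imwrite(f"pics/{n}0.png",cv2.resize(im[:,:,::-1],(768,576),interpolation=cv2.INTER_CUBIC)); cv2.imwrite(f"pics/{n}0raw.png",im[:,:,::-1])
    print(n,viewer.camera_model(n))
o=status.get_obs(); print(o)
E
```

```text
top {'K': array([[367.28223182,   0.        , 253.32504059],
       [  0.        , 367.28223182, 193.02858786],
       [  0.        ,   0.        ,   1.        ]]), 'xyz': array([ 0.32627599, -0.03270573,  1.37736842]), 'attitude': array([ 0.16293719,  0.00637188, -1.56438525])}
side {'K': array([[399.01435143,   0.        , 251.96203946],
       [  0.        , 399.01435143, 194.34066939],
       [  0.        ,   0.        ,   1.        ]]), 'xyz': array([-0.39006762,  0.84092603,  1.03709759]), 'attitude': array([ 0.94880029,  0.00414491, -2.34206103])}
{'time': 0.1, 'joint_positions': array([-1.41908326e+00,  8.78817107e-02,  1.37206937e+00, -3.26027762e-05,
        1.68358749e+00, -1.03092632e-01]), 'qvel': array([ 0.00076271, -0.00113199, -0.00341376, -0.00042406,  0.00032371,
       -0.00064623]), 'joint_torque': array([ 1.49525633e-03, -3.41253376e+01, -3.03300977e+01,  7.18662213e-02,
        3.04371491e-02, -1.04741621e-04]), 'tool_pos': array([ 0.13853811, -0.53171522,  0.17743805]), 'ee_rot': array([-3.13965373e+00, -1.68024286e-04,  2.54801897e-01]), 'wrist_force': array([0.25573876, 0.52953231, 0.0273688 ]), 'wrist_torque': array([-0.02688773,  0.02769885, -0.01518779]), 'width': 0.09421705286148495}
```

View pics/top0.png

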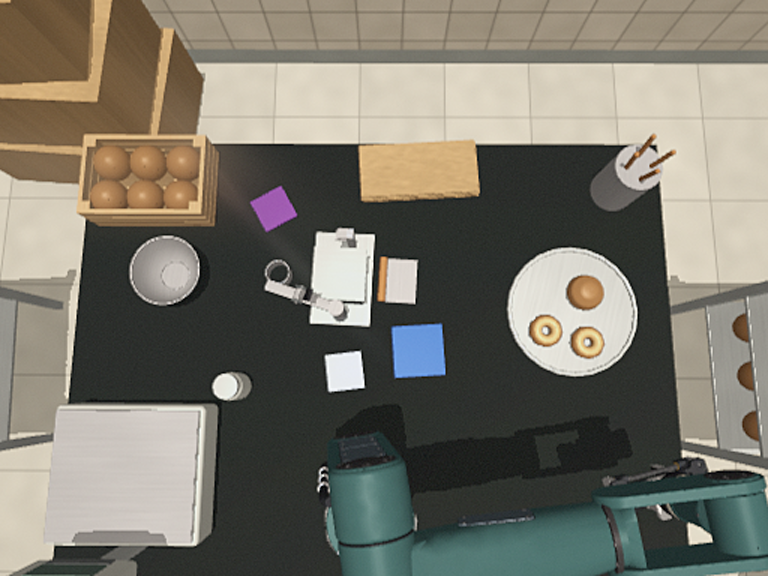

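View pics/side0.png

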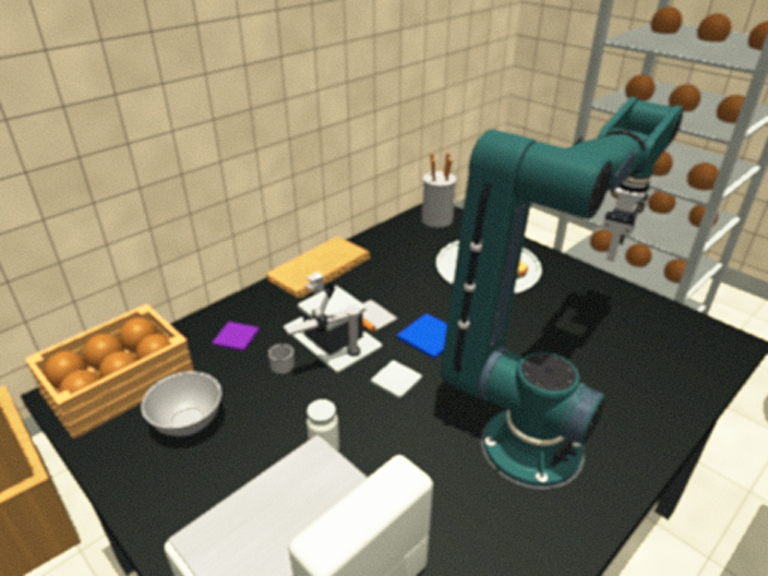

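Overview: the carrier is at top-view (343,278), with its post near (340,312), catch (345,237) and the strap pointing left to about (268,285). The cutter is at (278,270), the scraper at (398,280).
Lid candidates: aluminium lid on the tin (343,273), small white square (345,371), blue (418,350), purple (273,208). I take the one on the tin and check it in a crop.

```bash
python3 - <<'E'
import cv2
a=cv2.imread("pics/top0raw.png")[145:225,165:275]; cv2.imwrite("pics/c1.png",cv2.resize(a,None,fx=7,fy=7,interpolation=cv2.INTER_CUBIC))
a=cv2.imread("pics/side0raw.png")[170:255,170:265]; cv2.imwrite("pics/c2.png",cv2.resize(a,None,fx=7,fy=7,interpolation=cv2.INTER_CUBIC))
E
```

```text
(no output)
```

View pics/c1.png

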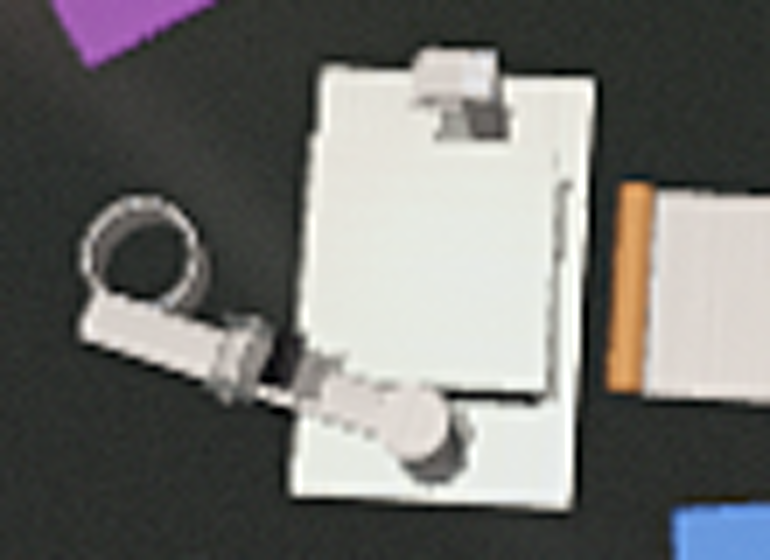

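View pics/c2.png

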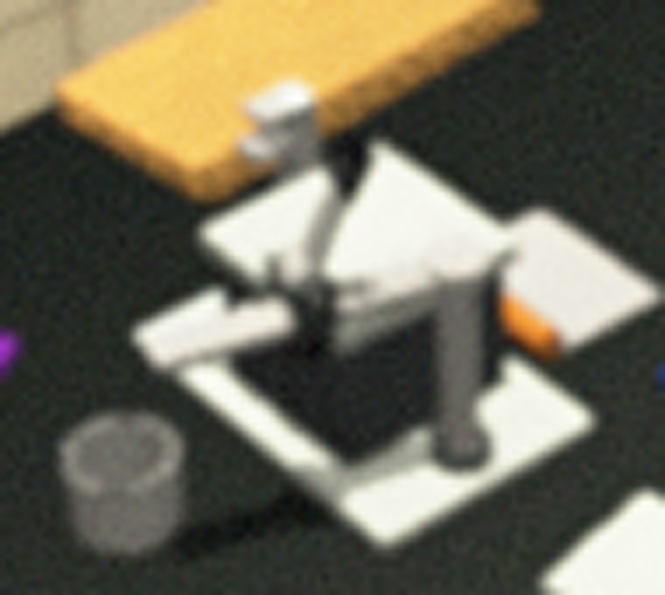

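```bash
cat > h.py <<'E'
from bench import viewer
import numpy as np
from scipy.spatial.transform import Rotation as Ro
def ray(n,u,v):
    c=viewer.camera_model(n); d=np.linalg.inv(c["K"])@[u,v,1]; d=Ro.from_euler("xyz",c["attitude"]).as_matrix()@(d*[1,-1,-1]); return c["xyz"],d
def at(n,u,v,z):
    o,d=ray(n,u,v); return o+d*(z-o[2])/d[2]
def proj(n,p):
    c=viewer.camera_model(n); q=Ro.from_euler("xyz",c["attitude"]).as_matrix().T@(np.array(p)-c["xyz"]); q=c["K"]@(q*[1,-1,-1]); return q[:2]/q[2]
E
python3 - <<'E'
from h import *
t=lambda u,v,z: at("top",165+(u+.5)/7-.5,145+(v+.5)/7-.5,z)
s=lambda u,v,z: at("side",170+(u+.5)/7-.5,170+(v+.5)/7-.5,z)
C=[t(*p,.012) for p in((320,65),(597,77),(573,511),(290,495))]
print(np.round(C,4)); c=np.mean(C,0); ax=(C[0]+C[1]-C[2]-C[3])/2; ay=(C[0]+C[3]-C[1]-C[2])/2
print("centre",c,"len",np.linalg.norm(ax),np.linalg.norm(ay),"yaw",np.arctan2(ax[1],ax[0]),np.arctan2(-ay[0],ay[1]))
print("lid", np.round([t(547,393,.115), t(570,183,.115)],4))
print("pivot",t(415,420,.147),"end",t(84,318,.147),s(145,348,.142))
print("levax",t(240,358,.165))
print("catch top", t(455,75,.156), [t(*p,.156) for p in((415,50),(498,50))])
print("cutter",t(143,252,.045),s(122,450,.045))
# lever tip triangulate
o1,d1=ray("top",165+288/7-.5,145+358/7-.5); o2,d2=ray("side",170+350/7-.5,170+165/7-.5)
A=np.c_[d1,-d2]; k=np.linalg.lstsq(A,o2-o1,rcond=None)[0]; print("tip",o1+d1*k[0],o2+d2*k[1])
E
```

```text
[[ 0.7021  0.1436  0.012 ]
 [ 0.6961 -0.0083  0.012 ]
 [ 0.4578  0.0025  0.012 ]
 [ 0.4655  0.1536  0.012 ]]
centre [0.5803922  0.07283867 0.012     ] len 0.23764516348180373 0.15163649954830158 yaw -0.0439518409014981 -0.045347209140196666
lid [[0.5065 0.0133 0.115 ]
 [0.6132 0.003  0.115 ]]
pivot [0.48842854 0.07575741 0.147     ] end [0.53753814 0.23778166 0.147     ] [0.55223805 0.23498148 0.142     ]
levax [0.5154535  0.15840643 0.165     ]
catch top [0.65774919 0.05866831 0.156     ] [array([0.67030417, 0.07852176, 0.156     ]), array([0.67049217, 0.037774  , 0.156     ])]
cutter [0.59062723 0.23039415 0.045     ] [0.59349261 0.23055641 0.045     ]
tip [0.50649135 0.12741254 0.2246571 ] [0.50936256 0.13010589 0.22548011]
```

```bash
cat >> h.py <<'E'
from bench import status
def rows(T):
    o=status.get_obs(); R=Ro.from_euler("xyz",o["ee_rot"])
    for x,y,z,yaw in T:
        s=R.inv().apply(np.array([x,y,z])-o["tool_pos"])*1000
        w=np.degrees((R.inv()*Ro.from_euler("xyz",[np.pi,0,yaw])).as_rotvec())
        print(np.round(s,1),np.round(w,1))
PV=np.array([.4882,.0758])
def sweep(deg,r=.135,off=.0245,z=.127):
    a=np.radians(deg);u=np.array([np.cos(a),np.sin(a)]);n=np.array([-u[1],u[0]]);p=PV+r*u+off*n;return (*p,z,a)
E
python3 - <<'E'
from h import *
a=sweep(73,off=.042,z=.29); rows([(.139,-.532,.29,.255),a,(a[0],a[1],.127,a[3])])
E
```

```text
[   0.4    0.2 -112.6] [-0.1 -0.  -0. ]
[ 526.5 -637.  -111.2] [ -0.1  -0.1 -58.4]
[ 526.5 -636.7   51.8] [ -0.1  -0.1 -58.4]
```

>>> move_arm --targets '[[[0, 0, -60], [0, 0, 0], -1], [[0, 0, -112], [0, 0, 0], -1], [[40, -48, -112], [0, 0, -5], -1], [[75, -91, -112], [0, 0, -9], -1], [[113, -136, -112], [0, 0, -13], -1], [[150, -182, -112], [0, 0, -17], -1], [[188, -227, -112], [0, 0, -21], -1], [[226, -273, -112], [0, 0, -25], -1], [[263, -318, -112], [0, 0, -29], -1], [[301, -364, -112], [0, 0, -33], -1], [[338, -409, -112], [0, 0, -37], -1], [[376, -455, -112], [0, 0, -42], -1], [[414, -500, -112], [0, 0, -46], -1], [[451, -546, -112], [0, 0, -50], -1], [[489, -591, -112], [0, 0, -54], -1], [[526, -637, -112], [0, 0, -58], -1], [[526, -637, -112], [0, 0, -58], -1], [[526, -637, -112], [0, 0, -58], -1]]'

```text
time: 2.35
tool_pos: [0.4867, 0.2163, 0.2899]
ee_rot: [-3.141, 0.001, 1.267]
wrist_force: [-0.3, -0.4, 0.8]
width: 0.0005
```

```bash
python3 - <<'E'
from h import *
import cv2
im=viewer.snapshot("top")[140:240,150:283,::-1]; cv2.imwrite("pics/t1.png",cv2.resize(im,None,fx=6,fy=6,interpolation=cv2.INTER_CUBIC))
o=status.get_obs();print(o["time"],o["tool_pos"],o["ee_rot"],o["width"],o["wrist_force"])
a=sweep(73,off=.042,z=.127); rows([a])
E
```

```text
2.4 [0.48675337 0.21583903 0.2905396 ] [3.14154368e+00 6.82138112e-04 1.26591330e+00] 0.0006513424692788041 [-0.24894608  0.04840301 -0.15134676]
[  1.6   0.3 163.5] [ 0.   0.  -0.5]
```

View pics/t1.png

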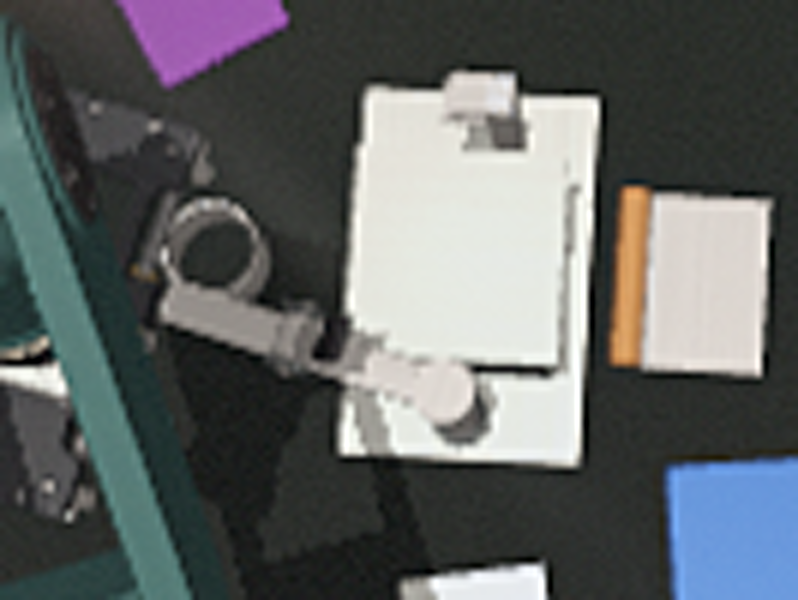

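The strap is unmoved (hinge (445,395), end (165,310)). The gripper hangs at the left, its long side across the strap, clear of the lever. Descending beside it.

>>> move_arm --targets '[[[1, 0, 50], [0, 0, 0], -1], [[2, 0, 90], [0, 0, 0], -1], [[2, 0, 130], [0, 0, 0], -1], [[2, 0, 155], [0, 0, 0], -1], [[2, 0, 163], [0, 0, 0], -1], [[2, 0, 163], [0, 0, 0], -1]]'

```text
time: 3.15
tool_pos: [0.4878, 0.2178, 0.1283]
ee_rot: [3.141, -0.0, 1.266]
wrist_force: [-0.3, 0.6, 0.7]
width: 0.0007
```

```bash
python3 - <<'E'
from h import *
o=status.get_obs();print(o["time"],o["tool_pos"],o["ee_rot"],o["wrist_force"])
rows([sweep(d) for d in (73,68,62,56,50,44,38,32,26,20,14,10)])
E
```

```text
3.15 [0.48783316 0.21781297 0.12829598] [ 3.14063948e+00 -4.32087577e-04  1.26562989e+00] [-0.25280113  0.56546238  0.73049115]
[-0.6 17.4  1.3] [ 0.1 -0.  -0.5]
[ 1.2 29.2  1.3] [ 0.1 -0.   4.5]
[ 1.9 43.6  1.3] [ 0.1 -0.  10.5]
[ 1.1 57.9  1.4] [ 0.1 -0.  16.5]
[-1.3 72.1  1.4] [ 0.  -0.  22.5]
[-5.  85.9  1.4] [ 0.  -0.  28.5]
[-10.2  99.3   1.4] [ 0.  -0.  34.5]
[-16.8 112.1   1.4] [ 0.  -0.  40.5]
[-24.7 124.1   1.4] [ 0.  -0.  46.5]
[-33.7 135.2   1.4] [ 0.  -0.  52.5]
[-43.9 145.3   1.4] [ 0.  -0.1 58.5]
[-51.3 151.5   1.4] [ 0.  -0.1 62.5]
```

>>> move_arm --targets '[[[-1, 8, 1], [0, 0, 0], -1], [[-1, 17, 1], [0, 0, 0], -1], [[1, 29, 1], [0, 0, 4.5], -1], [[2, 44, 1], [0, 0, 10.5], -1], [[1, 58, 1], [0, 0, 16.5], -1], [[-1, 72, 1], [0, 0, 22.5], -1], [[-5, 86, 1], [0, 0, 28.5], -1], [[-10, 99, 1], [0, 0, 34.5], -1], [[-17, 112, 1], [0, 0, 40.5], -1], [[-25, 124, 1], [0, 0, 46.5], -1], [[-34, 135, 1], [0, 0, 52.5], -1], [[-44, 145, 1], [0, 0, 58.5], -1], [[-51, 151.5, 1], [0, 0, 62.5], -1]]'

```text
time: 4.78
tool_pos: [0.6183, 0.1238, 0.1268]
ee_rot: [3.141, -0.001, 0.173]
wrist_force: [0.6, 0.2, -0.1]
width: 0.0005
```

```bash
python3 - <<'E'
from h import *
import cv2
im=viewer.snapshot("side")[150:270,150:310,::-1]; cv2.imwrite("pics/s2.png",cv2.resize(im,None,fx=5,fy=5,interpolation=cv2.INTER_CUBIC))
o=status.get_obs();print(o["time"],o["tool_pos"],o["ee_rot"],o["wrist_force"],sweep(10))
rows([sweep(d) for d in (7,4,2,0,-1,-2,-2.6,-3.5,-4.5)])
E
```

```text
4.825 [0.61867242 0.12265345 0.12680932] [ 3.14021675e+00 -1.22112337e-03  1.70744825e-01] [-0.0207918  -0.44007096 -0.30001887] (np.float64(0.6168946663038083), np.float64(0.1233702939338347), 0.127, np.float64(0.17453292519943295))
[-0.5  6.1 -0.2] [ 0.1 -0.1  2.8]
[ 0.2 13.2 -0.2] [ 0.1 -0.1  5.8]
[ 0.5 18.  -0.2] [ 0.1 -0.1  7.8]
[ 0.7 22.8 -0.2] [ 0.1 -0.1  9.8]
[ 0.7 25.2 -0.2] [ 0.1 -0.1 10.8]
[ 0.6 27.6 -0.2] [ 0.1 -0.1 11.8]
[ 0.6 29.  -0.2] [ 0.1 -0.1 12.4]
[ 0.5 31.2 -0.1] [ 0.1 -0.1 13.3]
[ 0.3 33.6 -0.1] [ 0.1 -0.1 14.3]
```

View pics/s2.png

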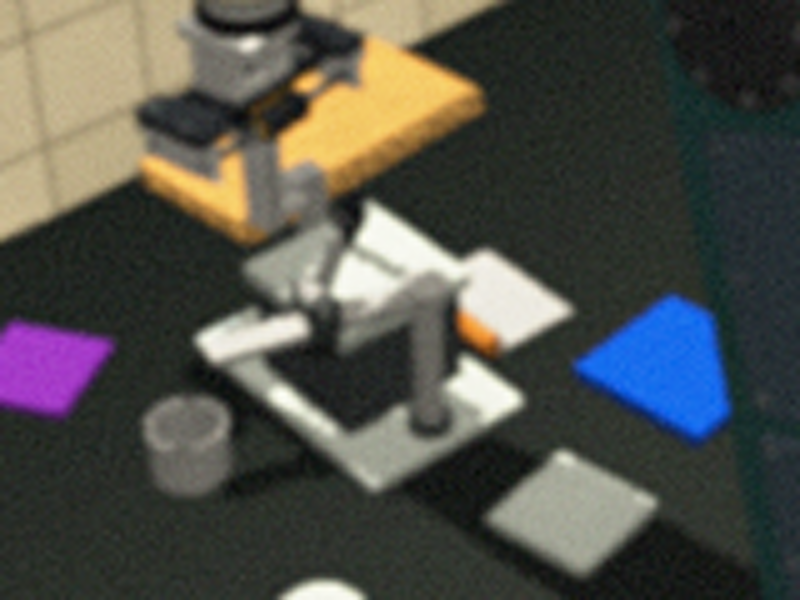

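```bash
python3 - <<'E'
from h import *
o=status.get_obs()
print("tcp side",proj("side",o["tool_pos"]),"seen",(150+265/5,150+228/5))
for z in(.10,.142,.18):
  print(z,proj("top",(.5375,.237,z)),proj("side",(.5375,.237,z)))
o1,d1=ray("top",165+84/7-.5,145+318/7-.5); o2,d2=ray("side",190.5,219.5)
k=np.linalg.lstsq(np.c_[d1,-d2],o2-o1,rcond=None)[0]; print(o1+d1*k[0],o2+d2*k[1])
# pivot
o1,d1=ray("top",165+415/7-.5,145+420/7-.5); o2,d2=ray("side",150+435/5,150+280/5)
k=np.linalg.lstsq(np.c_[d1,-d2],o2-o1,rcond=None)[0]; print(o1+d1*k[0],o2+d2*k[1])
E
```

```text
tcp side [203.7485046  201.47617559] seen (203.0, 195.6)
0.1 [179.62207234 192.27966578] [193.43353016 230.49836811]
0.142 [177.1103432  190.26142159] [192.36445035 221.43235902]
0.18 [174.69050984 188.31701821] [191.36457697 212.95323424]
[0.53734739 0.23747678 0.14953729] [0.54123479 0.24128773 0.15104415]
[0.48801949 0.07556782 0.15193263] [0.48442517 0.07235247 0.15117413]
```

```bash
python3 - <<'E'
from h import *
import cv2
f=viewer.snapshot("side"); o=status.get_obs(); f=f[:,:,::-1].copy()
x0,y0=175,150; im=cv2.resize(f[y0:y0+75,x0:x0+80],None,fx=8,fy=8,interpolation=cv2.INTER_CUBIC)
im2=np.clip(im.astype(float)*1.6,0,255).astype(np.uint8)
for dz,c in((0,(0,0,255)),(.025,(0,255,0)),(.097,(255,0,255))):
    p=proj("side",o["tool_pos"]+[0,0,dz]); q=(int((p[0]-x0+.5)*8),int((p[1]-y0+.5)*8)); cv2.circle(im2,q,3,c,-1)
cv2.imwrite("pics/s3.png",im2); print(o["wrist_force"],o["tool_pos"])
E
```

```text
[-0.41641972  0.3402044   0.22963652] [0.61822914 0.1234756  0.12675556]
```

View pics/s3.png

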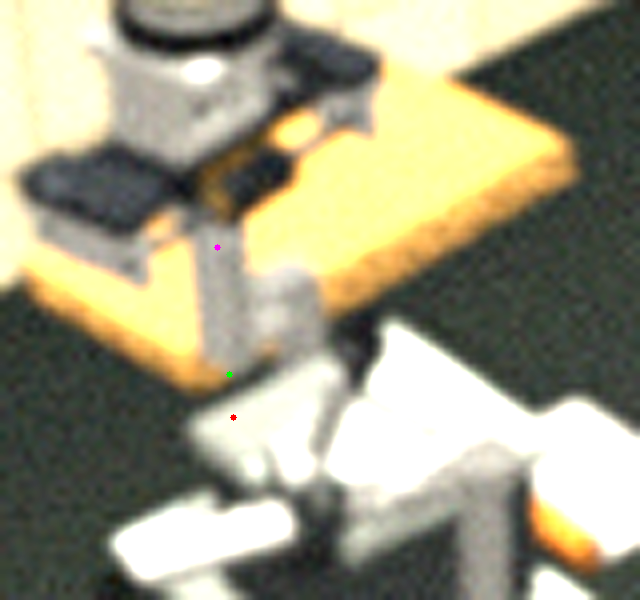

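```bash
python3 - <<'E'
from h import *
R=Ro.from_euler("xyz",[-3.13965373e+00,-1.68e-04,2.548e-01]); t=np.array([0.13853811,-0.53171522,0.17743805])
for s in(-1,1):
  for dz in(0,.025): print(s,dz,1.5*proj("side",t+R.apply([0,s*.053,-dz])))
import cv2
f=cv2.imread("pics/side0raw.png"); a=cv2.resize(f[110:185,380:450],None,fx=8,fy=8,interpolation=cv2.INTER_CUBIC)
f2=viewer.snapshot("top")[:,:,::-1].copy(); b=cv2.resize(f2[130:230,165:265],None,fx=6,fy=6,interpolation=cv2.INTER_CUBIC)
for s in(-1,1):
  for dz,c in((0,(0,0,255)),(.025,(0,255,0))):
    p=proj("side",t+R.apply([0,s*.053,-dz])); cv2.circle(a,(int((p[0]-380+.5)*8),int((p[1]-110+.5)*8)),3,c,-1)
o=status.get_obs()
for dz,c in((0,(0,0,255)),(.1,(0,255,0))):
    p=proj("top",o["tool_pos"]+[0,0,dz]); cv2.circle(b,(int((p[0]-165+.5)*6),int((p[1]-130+.5)*6)),3,c,-1)
a=a[:600,:560][:, :400] if 0 else cv2.resize(a,None,fx=.6,fy=.6)
cv2.imwrite("pics/ab.png",np.hstack([b[:360*1+0] if 0 else b[:600], np.pad(a,((0,600-a.shape[0]),(0,0),(0,0)))])[:, :800])
E
```

```text
-1 0 [606.74990138 270.123155  ]
-1 0.025 [608.88905041 261.98241073]
1 0 [616.62759912 251.59470583]
1 0.025 [618.75802775 243.65951853]
```

View pics/ab.png

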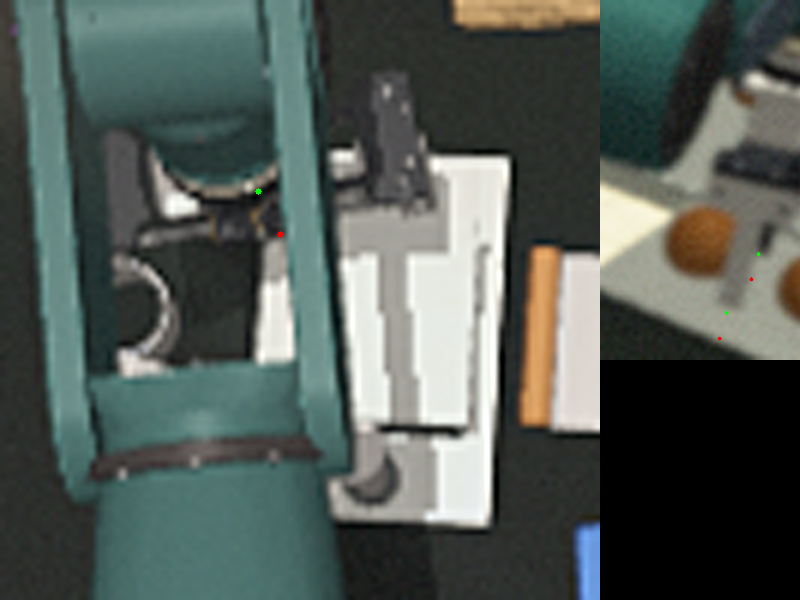

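The fingers are about 25 mm higher in the image than the reported TCP (red dot against the seen tip, in both the start view and now). They passed just over the strap without touching it, so I go back and sweep lower.

```bash
python3 - <<'E'
from h import *
a=sweep(73,off=.042,z=.2);m=sweep(40,off=.042,z=.2); rows([m,a,(*a[:2],.105,a[3])])
E
```

```text
[-39.9 -78.8 -73.3] [  0.   -0.  -29.9]
[-111.9 -114.4  -73.4] [  0.   -0.  -62.9]
[-112.  -114.4   21.6] [  0.   -0.  -62.9]
```

>>> move_arm --targets '[[[0, 0, -40], [0, 0, 0], -1], [[0, 0, -73], [0, 0, 0], -1], [[-13, -26, -73], [0, 0, -10], -1], [[-27, -53, -73], [0, 0, -20], -1], [[-40, -79, -73], [0, 0, -30], -1], [[-64, -91, -73], [0, 0, -40], -1], [[-88, -103, -73], [0, 0, -50], -1], [[-112, -114, -73], [0, 0, -60], -1], [[-112, -114, -73], [0, 0, -63], -1], [[-112, -114, -40], [0, 0, -63], -1], [[-112, -114, -10], [0, 0, -63], -1], [[-112, -114, 15], [0, 0, -63], -1], [[-112, -114, 22], [0, 0, -63], -1], [[-112, -114, 22], [0, 0, -63], -1]]'

```text
time: 6.68
tool_pos: [0.4868, 0.2176, 0.1048]
ee_rot: [3.141, -0.0, 1.277]
wrist_force: [-0.4, -0.1, 0.3]
width: 0.0006
```

```bash
python3 - <<'E'
from h import *
import cv2
o=status.get_obs(); f=viewer.snapshot("side")[:,:,::-1].copy()
x0,y0=150,160; im=cv2.resize(f[y0:y0+85,x0:x0+110],None,fx=7,fy=7,interpolation=cv2.INTER_CUBIC)
im=np.clip(im.astype(float)*1.3,0,255).astype(np.uint8)
for dz,c in((0,(0,0,255)),(.025,(0,255,0))):
    p=proj("side",o["tool_pos"]+[0,0,dz]); cv2.circle(im,(int((p[0]-x0+.5)*7),int((p[1]-y0+.5)*7)),3,c,-1)
cv2.imwrite("pics/s4.png",im); print(o["time"],o["tool_pos"],o["ee_rot"],o["wrist_force"])
rows([sweep(d,z=.105) for d in (73,68,62,56,50,44,38,32,26,20,14,10)])
E
```

```text
6.675 [0.48682026 0.2175551  0.10476996] [ 3.14147559e+00 -1.36960836e-04  1.27660246e+00] [-0.38545582 -0.14580551  0.34769948]
[-0.4 17.8  0.6] [ 0.1 -0.1  0.1]
[ 1.2 29.6  0.6] [ 0.1 -0.1  5.1]
[ 1.7 44.   0.6] [ 0.1 -0.1 11.1]
[ 0.7 58.3  0.6] [ 0.1 -0.1 17.1]
[-1.7 72.5  0.7] [ 0.1 -0.1 23.1]
[-5.7 86.3  0.7] [ 0.1 -0.1 29.1]
[-11.   99.6   0.7] [ 0.1 -0.1 35.1]
[-17.7 112.3   0.7] [ 0.1 -0.1 41.1]
[-25.7 124.2   0.7] [ 0.1 -0.1 47.1]
[-34.9 135.3   0.7] [ 0.  -0.1 53.1]
[-45.2 145.3   0.7] [ 0.  -0.1 59.1]
[-52.6 151.3   0.7] [ 0.  -0.1 63.1]
```

View pics/s4.png

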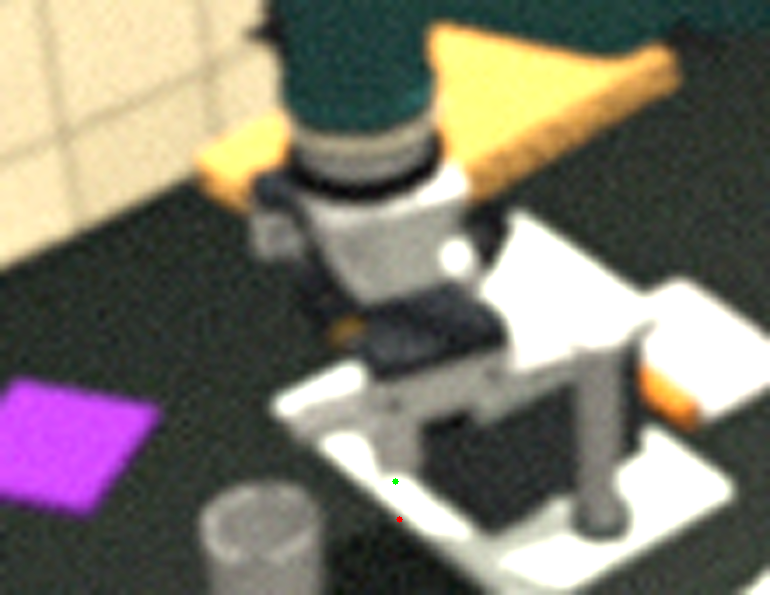

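Fingertip is near (400,468), the TCP projects to (400,519): the tip is 25–33 mm above the reported point. I take the reported z to 98 mm (tip at about 123–131) and sweep the first part.

>>> move_arm --targets '[[[0, 5, 7], [0, 0, 0], -1], [[0, 18, 7], [0, 0, 0], -1], [[1, 30, 7], [0, 0, 5], -1], [[2, 44, 7], [0, 0, 11], -1], [[1, 58, 7], [0, 0, 17], -1], [[-2, 72, 7], [0, 0, 23], -1]]'

```text
time: 7.48
tool_pos: [0.5559, 0.1947, 0.0976]
ee_rot: [-3.14, -0.001, 0.871]
wrist_force: [-1.9, 1.9, 1.1]
width: 0.0004
```

```bash
python3 - <<'E'
from h import *
import cv2
o=status.get_obs(); f=viewer.snapshot("side")[:,:,::-1].copy()
x0,y0=150,160; im=cv2.resize(f[y0:y0+85,x0:x0+110],None,fx=7,fy=7,interpolation=cv2.INTER_CUBIC)
cv2.imwrite("pics/s5.png",im); print(o["time"],o["tool_pos"],o["ee_rot"],o["wrist_force"])
rows([sweep(d,z=.098) for d in (38,32,26,20,14,10,7,4,2,0,-1,-2)])
E
```

```text
7.475 [0.55594105 0.19473728 0.09760544] [-3.14041350e+00 -7.78723427e-04  8.71116655e-01] [-1.87513856  1.92156695  1.07142478]
[ 2.6 26.6 -0.5] [ 0.  -0.1 11.7]
[ 1.5 40.9 -0.4] [ 0.  -0.1 17.7]
[-1.1 55.  -0.4] [ 0.  -0.1 23.7]
[-5.2 68.8 -0.4] [ 0.  -0.1 29.7]
[-10.6  82.1  -0.4] [ 0.  -0.1 35.7]
[-15.1  90.6  -0.4] [ 0.  -0.1 39.7]
[-18.7  96.7  -0.4] [ 0.  -0.1 42.7]
[-22.8 102.7  -0.4] [ 0.  -0.1 45.7]
[-25.6 106.6  -0.4] [ 0.  -0.1 47.7]
[-28.6 110.3  -0.4] [ 0.  -0.1 49.7]
[-30.1 112.1  -0.4] [ 0.  -0.1 50.7]
[-31.7 114.   -0.4] [ 0.  -0.1 51.7]
```

View pics/s5.png

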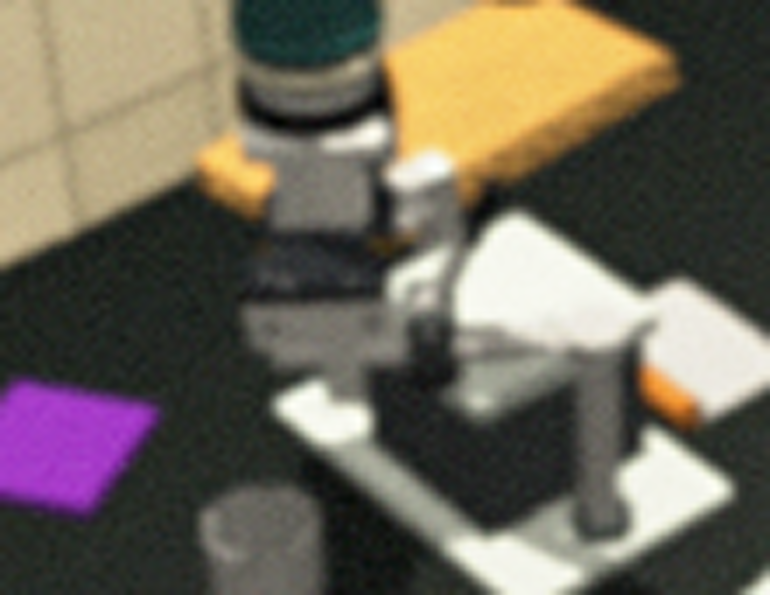

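The strap now follows the finger: it has left (200,350), and the lever/foot is at about (435,330). The force is about 2.7 N. Continuing.

>>> move_arm --targets '[[[2, 12, 0], [0, 0, 5], -1], [[3, 27, 0], [0, 0, 12], -1], [[2, 41, 0], [0, 0, 18], -1], [[-1, 55, 0], [0, 0, 24], -1], [[-5, 69, 0], [0, 0, 30], -1], [[-11, 82, 0], [0, 0, 36], -1], [[-15, 91, 0], [0, 0, 40], -1], [[-19, 97, 0], [0, 0, 43], -1], [[-23, 103, 0], [0, 0, 46], -1], [[-26, 107, 0], [0, 0, 48], -1], [[-29, 110, 0], [0, 0, 50], -1]]'

```text
time: 8.9
tool_pos: [0.6213, 0.1016, 0.0973]
ee_rot: [-3.141, -0.001, 0.001]
wrist_force: [0.8, 1.9, -0.6]
width: 0.0005
```

```bash
python3 - <<'E'
from h import *
o=status.get_obs()
print(o["time"],o["tool_pos"],o["ee_rot"],o["wrist_force"])
rows([sweep(d,z=.098) for d in (-1,-2,-2.6,-3.5,-4.5,-6,-8)])
E
```

```text
8.9 [0.62130799 0.10164573 0.09733526] [-3.14108724e+00 -6.28416731e-04  6.96892743e-04] [ 0.75260034  1.87616264 -0.58601545]
[ 2.3  3.7 -0.7] [-0. -0.  1.]
[ 2.7  6.1 -0.7] [-0. -0.  2.]
[ 2.9  7.5 -0.7] [-0.  -0.   2.6]
[ 3.1  9.6 -0.7] [-0.  -0.   3.5]
[ 3.4 12.  -0.7] [-0.  -0.   4.5]
[ 3.7 15.6 -0.7] [-0. -0.  6.]
[ 4.  20.4 -0.7] [-0. -0.  8.]
```

>>> move_arm --targets '[[[2, 2, 0], [0, 0, 1], -1], [[2, 4, 0], [0, 0, 1.5], -1], [[3, 6, 0], [0, 0, 2], -1], [[3, 7.5, 0], [0, 0, 2.6], -1], [[3, 9, 0], [0, 0, 2.6], -1]]'

```text
time: 9.52
tool_pos: [0.6233, 0.0981, 0.0976]
ee_rot: [-3.132, 0.001, -0.041]
wrist_force: [-0.8, 14.3, -0.9]
width: 0.0007
```

>>> move_arm --targets '[[[3, 0, 0], [0, 0, 2.6], -1], [[3, -15, 0], [0, 0, 2.6], -1], [[3, -20, -30], [0, 0, 2.6], -1], [[3, -20, -80], [0, 0, 2.6], -1], [[3, -20, -130], [0, 0, 2.6], -1], [[3, -20, -160], [0, 0, 2.6], -1], [[3, -20, -160], [0, 0, 2.6], -1]]'

```text
time: 10.4
tool_pos: [0.6295, 0.1121, 0.2614]
ee_rot: [-3.142, -0.008, -0.089]
wrist_force: [0.0, 0.6, -0.1]
width: 0.0004
```

```bash
python3 - <<'E'
from h import *
import cv2
o=status.get_obs(); print(o["time"],o["tool_pos"],o["ee_rot"],o["wrist_force"])
f=viewer.snapshot("side")[:,:,::-1].copy(); g=viewer.snapshot("top")[:,:,::-1].copy()
a=f[140:240,170:240].copy(); A=cv2.resize(a,None,fx=6,fy=6,interpolation=cv2.INTER_CUBIC)
b=g[140:240,200:260].copy(); B=cv2.resize(b,None,fx=6,fy=6,interpolation=cv2.INTER_CUBIC)
for dz,c in((0,(0,0,255)),(.025,(0,255,0))):
    p=proj("side",o["tool_pos"]+[0,0,dz]); cv2.circle(A,(int((p[0]-170+.5)*6),int((p[1]-140+.5)*6)),2,c,-1)
cv2.imwrite("pics/s6.png",np.hstack([A,B])); cv2.imwrite("pics/s6raw.png",f); cv2.imwrite("pics/t6raw.png",g)
E
```

```text
10.4 [0.62947849 0.11213583 0.26140722] [-3.14151044 -0.00821507 -0.08945503] [ 0.04444294  0.55842447 -0.06146614]
```

View pics/s6.png

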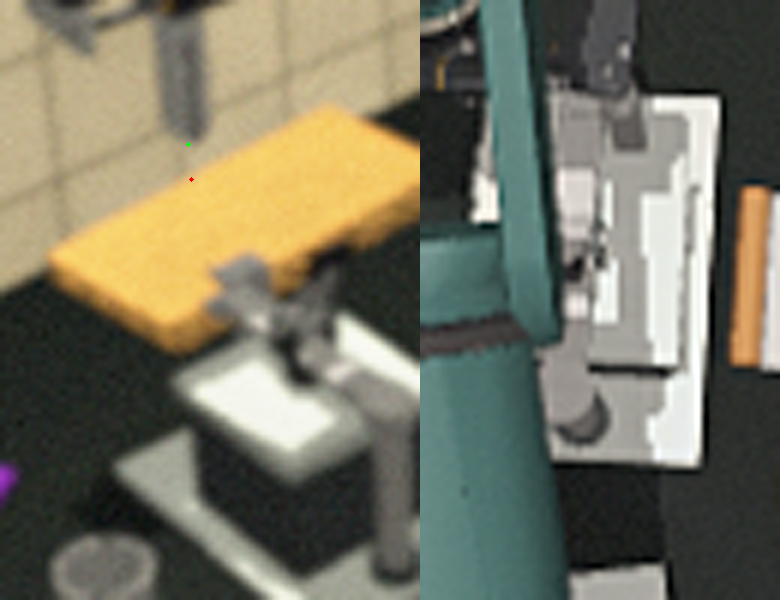

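```bash
python3 - <<'E'
from h import *
o1,d1=ray("top",225.7,184.3); o2,d2=ray("side",223.8,185)
k=np.linalg.lstsq(np.c_[d1,-d2],o2-o1,rcond=None)[0]; print(o1+d1*k[0],o2+d2*k[1])
u=np.array([np.cos(-.045),np.sin(-.045)]); ax=PV+.085*u
def L(a,dx=0): 
    p=ax+u*(-.072*np.cos(a)+.004*np.sin(a)+.008+dx); return (*p,.165+.072*np.sin(a)+.004*np.cos(a)-.029,-.045)
s=L(1.25,.025); rows([(s[0],s[1],.26,-.045),s]+[L(a) for a in(1.25,1.1,.95,.8,.65,.5,.4,.3,.2)])
E
```

```text
[0.54653746 0.06563985 0.2086142 ] [0.55385074 0.07251848 0.21057126]
[-36.7  44.2  -3.7] [ 0.1  0.  -2.5]
[-36.7  44.2  50.8] [ 0.1  0.  -2.5]
[-61.6  45.3  50.8] [ 0.1  0.  -2.5]
[-71.8  45.7  54.4] [ 0.1  0.  -2.5]
[-81.3  46.2  59.5] [ 0.1  0.  -2.5]
[-90.   46.5  65.9] [ 0.1  0.  -2.5]
[-97.6  46.9  73.6] [ 0.1  0.  -2.5]
[-103.9   47.1   82.4] [ 0.1  0.  -2.5]
[-107.4   47.3   88.7] [ 0.1  0.  -2.5]
[-110.3   47.4   95.3] [ 0.1  0.  -2.5]
[-112.4   47.5  102.2] [ 0.1  0.  -2.5]
```

>>> move_arm --targets '[[[-20, 25, -4], [0, 0, -2.5], -1], [[-37, 44, -4], [0, 0, -2.5], -1], [[-37, 44, 30], [0, 0, -2.5], -1], [[-37, 44, 51], [0, 0, -2.5], -1], [[-50, 45, 51], [0, 0, -2.5], -1], [[-62, 45, 51], [0, 0, -2.5], -1], [[-72, 46, 54], [0, 0, -2.5], -1], [[-81, 46, 60], [0, 0, -2.5], -1], [[-90, 46, 66], [0, 0, -2.5], -1], [[-98, 47, 74], [0, 0, -2.5], -1], [[-104, 47, 82], [0, 0, -2.5], -1]]'

```text
time: 11.88
tool_pos: [0.5196, 0.0749, 0.1749]
ee_rot: [-3.142, -0.0, -0.045]
wrist_force: [1.1, -0.5, 1.4]
width: 0.0006
```

>>> move_arm --targets '[[[-3, 0, 6], [0, 0, 0], -1], [[-6, 0, 13], [0, 0, 0], -1], [[-8, 0, 20], [0, 0, 0], -1], [[-9, 0, 26], [0, 0, 0], -1], [[-9, 0, 30], [0, 0, 0], -1], [[-9, 0, 33], [0, 0, 0], -1]]'

```text
time: 12.62
tool_pos: [0.5098, 0.0754, 0.1426]
ee_rot: [3.141, 0.003, -0.045]
wrist_force: [-3.7, 0.4, 6.6]
width: 0.0003
```

>>> move_arm --targets '[[[0, 0, 2], [0, 0, 0], -1], [[0, 0, 4], [0, 0, 0], -1], [[0, 0, 4], [0, 0, 0], -1]]'

```text
time: 13.0
tool_pos: [0.51, 0.0754, 0.142]
ee_rot: [3.142, 0.0, -0.045]
wrist_force: [-8.8, -0.5, 17.2]
width: 0.0004
```

>>> move_arm --targets '[[[0, 0, 2], [0, 0, 0], -1], [[0, 0, 3], [0, 0, 0], -1], [[0, 0, 3], [0, 0, 0], -1]]'

```text
time: 13.38
tool_pos: [0.5101, 0.0754, 0.1417]
ee_rot: [-3.142, -0.002, -0.045]
wrist_force: [-12.1, -0.8, 24.9]
width: 0.0004
```

>>> move_arm --targets '[[[0, 0, -3], [0, 0, 0], -1], [[0, 0, -20], [0, 0, 0], -1], [[0, 0, -60], [0, 0, 0], -1], [[0, 0, -110], [0, 0, 0], -1], [[0, 0, -150], [0, 0, 0], -1], [[0, 50, -150], [0, 0, 0], -1], [[0, 100, -150], [0, 0, 0], -1], [[0, 150, -150], [0, 0, 0], -1], [[0, 200, -150], [0, 0, 0], -1], [[0, 250, -150], [0, 0, 0], -1], [[0, 250, -150], [0, 0, 0], -1]]'

```text
time: 14.75
tool_pos: [0.4992, -0.1775, 0.284]
ee_rot: [-3.141, 0.002, -0.051]
wrist_force: [0.0, 0.1, -0.1]
width: 0.0006
```

```bash
python3 - <<'E'
from h import *
import cv2
o=status.get_obs(); print(o["time"],o["tool_pos"],o["wrist_force"])
f=viewer.snapshot("side")[:,:,::-1].copy(); g=viewer.snapshot("top")[:,:,::-1].copy()
A=cv2.resize(f[165:240,185:250],None,fx=7,fy=7,interpolation=cv2.INTER_CUBIC)
B=cv2.resize(g[145:220,205:253],None,fx=7,fy=7,interpolation=cv2.INTER_CUBIC)
cv2.imwrite("pics/s7.png",np.hstack([A,B])[:,:800]); cv2.imwrite("pics/s7raw.png",f); cv2.imwrite("pics/t7raw.png",g)
u=np.array([np.cos(-.045),np.sin(-.045)])
for n,x0,y0,ox in(("side",185,165,0),("top",205,145,455)):
  for nm,r,z in(("lever_tip down",.003,.165),("pin",.085,.165),("end",.168,.142)):
    p=proj(n,(*(PV+r*u),z)); print(n,nm,(p-[x0,y0]+.5)*7+[ox,0])
E
```

```text
14.75 [ 0.49915818 -0.17752504  0.28399132] [ 0.01835978  0.06674756 -0.11412901]
side lever_tip down [353.34312381 266.46818684]
side pin [256.24950779 198.61619334]
side end [167.12060657 168.28003208]
top lever_tip down [587.57227406 409.77143815]
top pin [598.57156683 241.07389757]
top end [613.10220303  86.23248547]
```

View pics/s7.png

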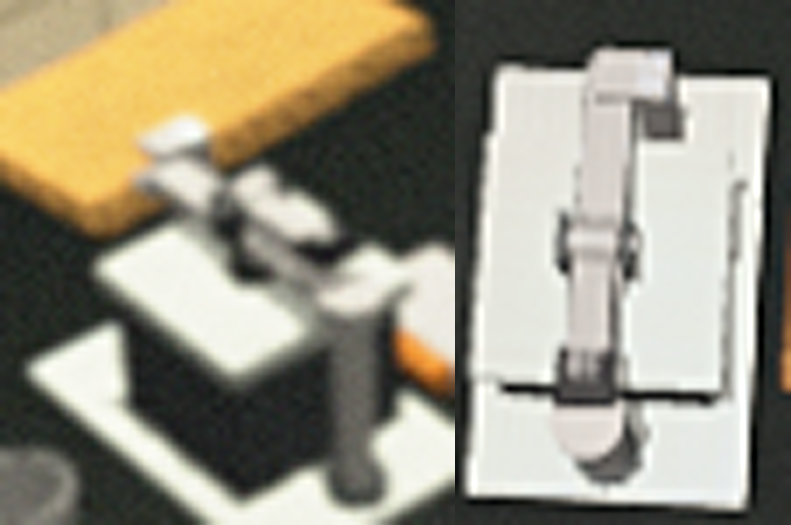

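```bash
python3 - <<'E'
from h import *
import cv2
u=np.array([np.cos(-.045),np.sin(-.045)]); v=np.array([-u[1],u[0]])
ax=np.array([*(PV+.085*u),.165])
for al in(0,.1,.2,.3):
  d=np.array([-np.cos(al)*u[0],-np.cos(al)*u[1],np.sin(al)]); n=np.array([np.sin(al)*u[0],np.sin(al)*u[1],np.cos(al)])
  for q,x0,y0,ox in(("side",185,165,0),("top",205,145,455)):
    print(al,q,[np.round((proj(q,ax+rho*d+.004*n+np.r_[w*v,0])-[x0,y0]+.5)*7+[ox,0]).tolist() for rho,w in((.082,.014),(.082,-.014),(.052,.014),(.052,-.014))])
g=cv2.imread("pics/t7raw.png",0)
print("top rows v190-206, cols 284..294->"); print(g[190:206,222:236])
f=cv2.imread("pics/s7raw.png",0); print(f[192:208,222:242])
E
```

```text
0 side [[332.0, 271.0], [374.0, 250.0], [296.0, 246.0], [337.0, 225.0]]
0 top [[557.0, 407.0], [616.0, 410.0], [562.0, 345.0], [620.0, 348.0]]
0.1 side [[331.0, 258.0], [372.0, 236.0], [295.0, 237.0], [336.0, 216.0]]
0.1 top [[556.0, 403.0], [615.0, 406.0], [561.0, 342.0], [620.0, 345.0]]
0.2 side [[328.0, 244.0], [370.0, 222.0], [293.0, 228.0], [335.0, 207.0]]
0.2 top [[554.0, 397.0], [614.0, 400.0], [560.0, 338.0], [619.0, 340.0]]
0.3 side [[325.0, 229.0], [367.0, 208.0], [291.0, 219.0], [332.0, 198.0]]
0.3 top [[553.0, 390.0], [613.0, 393.0], [559.0, 332.0], [618.0, 335.0]]
top rows v190-206, cols 284..294->
[[204 205 206 211 213 104 154 246 234 231 232 232 232 231]
 [202 206 206 209 209 103 160 245 234 232 231 231 231 232]
 [204 206 207 211 211 106 154 245 233 232 232 231 231 232]
 [207 209 209 215 216 120 157 245 235 232 232 232 231 232]
 [198 193 202 206 187 119 164 247 236 233 231 231 231 232]
 [172 147 168 149 112  79 153 223 238 233 232 231 232 232]
 [176 141 159 105  66  64 138 177 240 234 231 231 232 232]
 [175 140 162 118  58  77 158 178 242 234 232 232 232 232]
 [142 108
[... 1124 characters left out ...]
  87  59
   48  36]
 [157 153 147 129 103  62  45  36  46  44  42  32  43  69 128 162 159 126
   82  48]
 [146 157 154 147 127  95  59  35  27  22  25  54  92 148 194 223 230 206
  159 111]
 [105 126 154 162 157 130 106  78  47  48  56 110 167 210 239 243 246 241
  225 194]
 [ 58  84 130 156 160 142 133 116  96  90 110 156 193 224 233 240 243 245
  242 241]
 [ 51  73 104 134 140 140 136 135 125 125 137 156 180 198 216 230 240 244
  243 240]
 [107 115 132 138 123 119 117 130 147 146 160 171 194 209 224 232 237 238
  235 220]
 [185 167 161 154 141 123 113 126 154 183 192 207 228 233 234 235 233 227
  202 174]
 [229 202 177 162 158 140 135 138 176 212 227 233 235 234 233 237 229 197
  156 140]]
```

The pictures show the strap in its catch and the lever lying along it, but the side view leaves about 0.1 rad of doubt. I'll touch the lever at two radii: the height difference gives its slope directly, and the outer push seats it again.

```bash
python3 - <<'E'
from h import *
u=np.array([np.cos(-.045),np.sin(-.045)]); ax=PV+.085*u
T=[]
for rho,z in((.070,.284),(.070,.16),(.070,.145),(.070,.134)): T.append((*(ax-rho*u),z,-.045))
rows(T)
E
```

```text
[  -8.  -249.6    1.1] [-0.1  0.1 -0.1]
[  -7.9 -249.4  125.1] [-0.1  0.1 -0.1]
[  -7.9 -249.4  140.1] [-0.1  0.1 -0.1]
[  -7.9 -249.4  151.1] [-0.1  0.1 -0.1]
```

>>> move_arm --targets '[[[-2, -60, 0], [0, 0, 0], -1], [[-4, -120, 0], [0, 0, 0], -1], [[-6, -180, 0], [0, 0, 0], -1], [[-8, -230, 0], [0, 0, 0], -1], [[-8, -249, 0], [0, 0, 0], -1], [[-8, -249, 50], [0, 0, 0], -1], [[-8, -249, 100], [0, 0, 0], -1], [[-8, -249, 125], [0, 0, 0], -1], [[-8, -249, 137], [0, 0, 0], -1], [[-8, -249, 144], [0, 0, 0], -1], [[-8, -249, 146], [0, 0, 0], -1], [[-8, -249, 146], [0, 0, 0], -1]]'

```text
time: 16.35
tool_pos: [0.5034, 0.0756, 0.1423]
ee_rot: [-3.14, -0.003, -0.044]
wrist_force: [-3.3, 0.2, 6.1]
width: 0.0008
```

>>> move_arm --targets '[[[0, 0, 3], [0, 0, 0], -1], [[0, 0, 6], [0, 0, 0], -1], [[0, 0, 6], [0, 0, 0], -1], [[0, 0, 0], [0, 0, 0], -1], [[0, 0, -15], [0, 0, 0], -1], [[15, 0, -15], [0, 0, 0], -1], [[30, 0, -15], [0, 0, 0], -1], [[30, 0, -7], [0, 0, 0], -1], [[30, 0, -2], [0, 0, 0], -1], [[30, 0, 0], [0, 0, 0], -1], [[30, 0, 0], [0, 0, 0], -1]]'

```text
time: 17.73
tool_pos: [0.5338, 0.0731, 0.1422]
ee_rot: [3.141, -0.004, -0.046]
wrist_force: [-1.5, -1.0, 10.3]
width: 0.0003
```

Heights at radius 70 and 40 mm are the same (142.3 and 142.2 mm), so the lever is level, i.e. fully down. Moving clear.

>>> move_arm --targets '[[[0, 0, -10], [0, 0, 0], -1], [[0, 0, -50], [0, 0, 0], -1], [[0, 0, -100], [0, 0, 0], -1], [[0, 0, -145], [0, 0, 0], -1], [[-5, 50, -145], [0, 0, 0], -1], [[-10, 100, -145], [0, 0, 0], -1], [[-15, 150, -145], [0, 0, 0], -1], [[-20, 200, -145], [0, 0, 0], -1], [[-20, 250, -145], [0, 0, 0], -1], [[-20, 250, -145], [0, 0, 0], -1], [[-20, 250, -145], [0, 0, 0], -1], [[-20, 250, -145], [0, 0, 0], -1]]'

```text
time: 19.23
tool_pos: [0.5017, -0.1742, 0.2844]
ee_rot: [-3.141, 0.0, -0.044]
wrist_force: [0.6, -0.5, -0.3]
width: 0.0006
```

```bash
python3 - <<'E'
from h import *
import cv2
from bench import order
g=viewer.snapshot("top")[:,:,::-1]; f=viewer.snapshot("side")[:,:,::-1]
d=cv2.absdiff(g,cv2.imread("pics/t7raw.png"))[150:215,205:253].max(2); print("top diff",d.mean(),(d>60).sum())
d=cv2.absdiff(f,cv2.imread("pics/s7raw.png"))[170:240,190:245].max(2); print("side diff",d.mean(),(d>60).sum())
o=status.get_obs(); print(o["time"],o["tool_pos"],o["wrist_force"])
order.close_job()
E
```

```text
top diff 1.9028846153846153 3
side diff 4.736883116883117 6
19.325 [ 0.50178864 -0.17427245  0.28461973] [ 0.32893192  0.19943591 -0.84726691]
the job is handed in; nothing more can be done
```

I swung the strap across the lid into its catch, where it stopped hard at about 14 N. Then I pushed the cam lever down to its end stop, moved the arm clear and handed the job in at 19.3 s.

**What went wrong:** the first sweep missed the strap. The real fingertips sit about 25–30 mm above the reported tool position, so they passed over it. I went back, lowered the fingers and repeated the sweep.

**Lever:** touching it at 70 mm and 40 mm from its pin gave heights of 142.3 and 142.2 mm, so it is level. The side camera alone left about 0.1 rad of doubt about the lever angle. I trusted the touch test over it.

**Last pictures:** the close-up after the first lever push showed the strap in the catch and the lid in place. Images taken just before hand-in barely differed from it. The force of the foot on the lid could not be measured directly. I did not measure the other items after the moves. The arm met no force except at the strap and lever.

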